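Feed the finished pepper jar past the one-way pawl

ROBOT

A 6-joint arm with a two-finger parallel gripper is mounted at the origin on the work surface. World frame = base frame: x ahead of the robot, y to its left, z up, the work surface at z = 0. Lengths are in mm, angles in rad, forces in N, time in s.
With the tool pointing down it reaches from about 275 to 750 mm from the base axis. Payload 10.2 kg.
Tool frame: the origin (TCP) lies at the very end of the fingers, on their centre line; the grasp point (between the pads) lies 19 mm behind it (ctrl.pinch_z is the distance from the TCP to the grasp point, in mm); y points along the fingers, z is the direction in which the jaws open and shut, and the axes are right-handed (so a half turn about y gives the same grasp; the last joint's range is limited). The gripper opens to 85 mm and grips with 20 to 120 N. Pads are 22 mm wide; open, the fingers measure 114 mm over their backs; the gripper's body (76 mm by 85 mm) begins 54 mm behind the grasp point. The pads swing forward as they close: fully open they stand 13 mm farther back than shut.
Start: joints at [0.953, 0.313, 1.498, -0, 1.331, -0.223], TCP at [201.94, 484.615, 231.294] pointing down, gripper open.
Joint ranges: [-2.94, 2.94], [-0.97, 2.17], [0.19, 2.56], [-1.23, 4.37], [0.02, 3.11], [-2.88, 2.88]. Speed limits (rad/s): [2.39, 2.39, 3.01, 3.14, 3.14, 3.14].

INTERFACE

Orientations are given as a unit quaternion [w, x, y, z].
In Python, from rig import sense, eyes, ctrl gives the robot as it stands. The module is installed in compiled form; this text tells all that it offers.
- The arm moves only by the shell command python3 -m handwheel 'ROWS' [FORCE]. ROWS is JSON, a list of rows, each an object of numbers: "grip": the finger opening in mm, from 0 to 85.4; "tx", "ty", "tz": the shift along the tool's x, y, z in mm; "wx", "wy", "wz": the turn, a rotation vector about the tool's x, y, z in rad. In form: [{"grip": .., "tx": .., "ty": .., "tz": .., "wx": .., "wy": .., "wz": ..}, ...]. A call has 1 to 10 rows; each row shifts and turns the commanded pose from where the row before left it, along the tool's axes as they then stand; what a row does not reach is not made up. A row lasts 1/12 s, in which the tool goes at most 41.7 mm and 7.16 degrees, less where a joint would pass 70% of its speed; a pose out of reach is approached as far as the arm can. A call is refused whole if a number of a shift passes 41.7 or a number of a turn 0.125, either way. A call with a gripper value outside its range is refused whole. The fingers move at their own pace and stop on an object; FORCE is the grip in N (left out, the last holds). Time passes only in rows, so rows that do not move let the fingers close. It gives the time, the measured TCP pose, the force and the opening at its end, in the units of the state.
- sense(): the state, without advancing time (a new reading comes with each control period).
- eyes.capture(name): name is "side" or "top" or "wrist"; returns a dict with "pixels" (384x512x3 uint8, red, green, blue), "mtx" (3x3 intrinsics, pixels), "dist" ([k1, k2, p1, p2, k3] as OpenCV has them; the pictures are not rectified), "R" (3x3) and "t" (3): a world point X has camera coordinates R X + t. Camera axes: x right, y down, z forward; pixel columns grow to the right and rows downward; lengths in mm; the calibration is good to about 2 mm. A picture is of the moment at which its call begins. There is no depth.
- ctrl.finish_job(): hands the job in, once; it reports no verdict.
The state is a dict: "time_s": time; "joints": joint angles; "dq": joint speeds; "tau": joint torques, N m; "eef_pos": TCP position; "ee_rot": TCP orientation; "force": force on the tool from outside, world axes, zero at the start; "wrist_torque": the same for the moment, N m; "grip_width": opening from 0.0 (shut) to 1.0 (fully open).
Only numpy, scipy, OpenCV 4.12 (cv2) and the standard library are available. Lean on these libraries where they do the work, as an engineer would, in place of code of your own. Each camera call takes 0.05 s, during which the arm holds its last target.

TASK

Take the small jar of green peppers that has its silver lid on, stand it in the wide mouth of the white queue lane, and push it along the lane floor past the orange sprung pawl until the pawl clicks shut behind it. Let go and leave the jar standing there; the open, lidless jar of green peppers must stay standing in its place.

Things in the scene. Friction and masses are not known exactly. Their poses are not given: they have to be found in the camera images.
- jar_green: The jar to load: round glass jar of olive-green peppers with a flat silver lid, the only green one with a lid. 56 mm in diameter, 80 mm tall (lid from 64 mm up, 53 mm wide), about 0.26 kg. Origin: centre of its underside, z up. Stands on a dark 4 mm mat beside a red and an amber jar with the same lids and the open green jar, in any order, centres at least 105 mm apart.
- jar_open: Bystander: same jar of olive-green peppers but without a lid, 74 mm tall, its filling seen from above. Origin: centre of its underside, z up. Must stay standing where it is.
- lane: Fixed lane: white plate 262 x 150 mm, 6 mm thick, aluminium rails, open above. Origin on its centre line at the plate's underside; +x is travel (roughly to the robot's right), +y its left. Jar slides on z = 6 mm. Straight rails from x = -60 to 100 mm, 72 mm apart inside, 44 mm high. Blue end stop, 44 mm high, inner face at x = 100. A jar centre between x = 42 and 72 is past the pawl.
- lane_mouth (a point): Good set-down point for the jar: on the lane floor in its open mouth, at lane x = -95, y = 0, z = 6 mm; axes as the lane's. The flared walls of the mouth, 30 mm high, narrow from about 120 mm apart at x = -150 to 72 mm at x = -60.
- lane_home (a point): Good final point for the jar's underside centre: on the lane floor between pawl and end stop, at lane x = 57, y = 0, z = 6 mm; axes as the lane's.
- pawl (a joint): Angle (rad) of the orange pawl, a 66 mm finger 21 to 35 mm above the table, pivoted outside the left rail at lane x = -35, y = 50 mm. 0 = shut: slants 45 degrees forward into the lane, tip at x = 11, y = 4. Opens to 0.80 through a slot in the rail; light spring, under 1 N at the tip. A jar moving along +x pushes it from x = -29 and clears it at 42; it then snaps to 0 and blocks return.
Not all that is in view belongs to the job. Leave any blue look-alike of the jar_green alone.

How it is judged (in metres and radians):
On the way, in this order (a step that is already met when the one before it is completed fails the run):
1. the green lidded jar stands upright on the floor of the lane's mouth, before the pawl, with the pawl shut (y of jar_green in the frame of lane between -0.03 and 0.03 m and z of jar_green in the frame of lane below 0.016 m and angle between jar_green's own z axis and vertical below 0.17 rad and x of jar_green in the frame of lane between -0.15 and -0.03 m and value of joint pawl below 0.12 rad), for 0.1 s.
2. the jar, low in the lane, is going past the pawl and the pawl is swung aside (y of jar_green in the frame of lane between -0.02 and 0.02 m and z of jar_green in the frame of lane below 0.016 m and angle between jar_green's own z axis and vertical below 0.17 rad and x of jar_green in the frame of lane between -0.03 and 0.04 m and value of joint pawl above 0.3 rad), for 0.05 s.
At the end, for the whole second after the job is handed in: Green lidded jar upright (10 degrees), at rest on the lane floor (underside under 10 mm above it), centre at lane x 34 to 80 mm and within 20 mm of the centre line, pawl shut (below 0.12 rad); open jar upright (10 degrees) within 30 mm of its start (y of jar_green in the frame of lane between -0.02 and 0.02 m and z of jar_green in the frame of lane below 0.016 m and angle between each of jar_green, jar_open's own z axis and vertical below 0.17 rad and x of jar_green in the frame of lane between 0.034 and 0.08 m and value of joint pawl below 0.12 rad and linear speed of jar_green below 0.02 m/s and distance of jar_open from where it was at the start of the episode below 0.03 m); the robot touches nothing.
It fails at once if the open jar is tipped by more than about 17 degrees or moved by more than 30 mm (angle between jar_open's own z axis and vertical above 0.3 rad or distance of jar_open from where it was at the start of the episode above 0.03 m).
It also fails if it takes over 45 s, if anything falls off the work surface, if the arm or the gripper's body presses on something with over 40 N, if the wrist force passes 120 N, or if a joint passes its speed limit or range.

## Working session

There is one attempt and no reset: what is moved stays moved. The work goes in short steps, Python scripts to look and compute and a shell command to move; the robot and the scene stay as the last step left them, time stands still between calls to the robot, and variables do not carry over. Pictures are saved under pics/ and viewed, and the job is handed in when it is done.

```bash
mkdir -p pics; python3 - <<'E'
from rig import sense, eyes, ctrl
import cv2
s=sense()
for k in s: print(k,s[k])
print(ctrl.pinch_z)
for n in("side","top"):
    c=eyes.capture(n); cv2.imwrite(f"pics/{n}0.png",c["pixels"][:,:,::-1]); print(n,c["mtx"],c["dist"],c["R"],c["t"])
E
```

```text
time_s 0.0
joints [ 9.52585495e-01  3.13430454e-01  1.49846241e+00  1.28319115e-05
  1.33097947e+00 -2.23386706e-01]
dq [-8.51042330e-05  1.27327980e-03 -1.44867171e-03 -6.89845709e-05
 -1.08754076e-03 -6.28782073e-04]
tau [ 3.33399857e-04 -4.12242472e+01 -2.59751701e+01 -7.44745262e-05
  4.06633975e-03 -2.78729300e-05]
eef_pos [201.7855426  484.38961319 230.73554014]
ee_rot [-0.69296144  0.69378377 -0.13887636  0.13849869]
force [-0.5063975   0.76896493 -0.81262825]
wrist_torque [ 0.01484018 -0.01236413  0.00322865]
grip_width 1.002741342385353
18.700000000000003
side [[462.74319213   0.         254.01903441]
 [  0.         462.74319213 184.73581396]
 [  0.           0.           1.        ]] [-0.10857367  0.          0.          0.          0.        ] [[ 0.98915655 -0.14558419 -0.01935346]
 [-0.11303248 -0.67051346 -0.73323622]
 [ 0.09377084  0.72747298 -0.67969853]] [-504.25055995  201.87419814  978.07111581]
top [[454.41455416   0.         253.88914273]
 [  0.         454.41455416 188.68958662]
 [  0.           0.           1.        ]] [-0.00733164  0.          0.          0.          0.        ] [[-0.02053389 -0.99964452 -0.01700596]
 [-0.98457186  0.02317483 -0.17343928]
 [ 0.17377174  0.01318221 -0.98469773]] [ 185.04149948  553.63177039 1041.94625649]
```

View pics/side0.png

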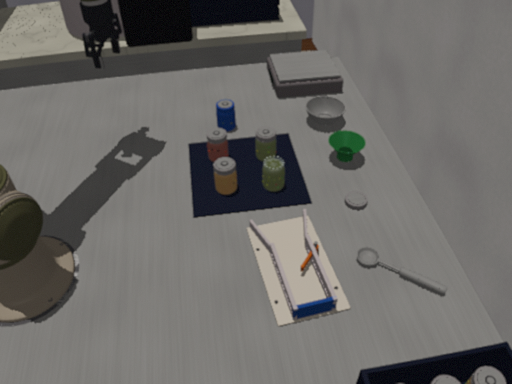

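View pics/top0.png

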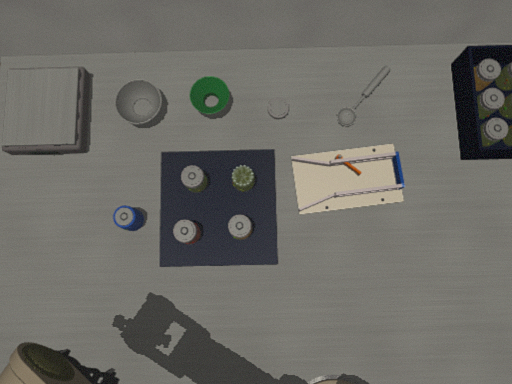

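The top view shows the lidded green jar with its lid at about (193,177), the open one at (242,178), and the lane from x≈292 to 404, with its blue stop at (399,169). The pawl is at (347,164).

```bash
cat > h.py <<'E'
import cv2, numpy as np
def ray(c,uv,z):
    n=cv2.undistortPoints(np.array([[uv]],float),c["mtx"],np.array(c["dist"],float))[0,0]
    R=np.array(c["R"]);o=-R.T@np.array(c["t"]);d=R.T@np.array([n[0],n[1],1.])
    return o+d*(z-o[2])/d[2]
def proj(c,X):
    return cv2.projectPoints(np.array([X],float),cv2.Rodrigues(np.array(c["R"]))[0],np.array(c["t"],float),c["mtx"],np.array(c["dist"],float))[0][0,0]
E
python3 - <<'E'
from rig import eyes
from h import *
c=eyes.capture("top");p=c["pixels"]
cv2.imwrite("pics/z1.png",cv2.resize(p[135:225,280:415],None,fx=5.5,fy=5.5,interpolation=cv2.INTER_CUBIC)[:,:,::-1])
cv2.imwrite("pics/z2.png",cv2.resize(p[140:275,150:285],None,fx=4.4,fy=4.4,interpolation=cv2.INTER_CUBIC)[:,:,::-1])
hsv=cv2.cvtColor(p,cv2.COLOR_RGB2HSV)
# plate
m=((hsv[:,:,2]>150)).astype(np.uint8); m[:,:285]=0;m[:,415:]=0;m[:135]=0;m[225:]=0
b=cv2.inRange(hsv,(100,120,60),(125,255,255));b[:,:385]=0;b[:140]=0;b[200:]=0;b[:,412:]=0
cs=max(cv2.findContours(m,0,1)[0],key=cv2.contourArea);print("plate",cv2.boundingRect(cs),cv2.minAreaRect(cs))
cb=max(cv2.findContours(b,0,1)[0],key=cv2.contourArea);r=cv2.minAreaRect(cb);print("blue",r,[ray(c,q,44).round(1)for q in cv2.boxPoints(r)])
r=cv2.minAreaRect(cs);print([ray(c,q,6).round(1)for q in cv2.boxPoints(r)])
o=cv2.inRange(hsv,(5,130,100),(18,255,255));o[:,:320]=0;o[:,380:]=0
co=max(cv2.findContours(o,0,1)[0],key=cv2.contourArea);r=cv2.minAreaRect(co);print("pawl",[ray(c,q,35).round(1)for q in cv2.boxPoints(r)])
print(ray(c,(193,176),84),ray(c,(242,177),78))
E
```

```text
plate (292, 159, 113, 55) ((348.6578063964844, 180.9810791015625), (53.17848587036133, 108.93844604492188), 83.1572265625)
blue ((397.7812194824219, 169.3183135986328), (34.70621109008789, 6.373124122619629), 79.50852966308594) [array([ 639.5, -164.5,   44. ]), array([ 642., -180.,   44.]), array([ 557.2, -188.7,   44. ]), array([ 554.7, -173.5,   44. ])]
[array([633.9,  77.2,   6. ]), array([ 660.9, -197.1,    6. ]), array([ 525.8, -202.5,    6. ]), array([499.6,  66.2,   6. ])]
pawl [array([620.7, -48.8,  35. ]), array([626.2, -53.3,  35. ]), array([596.2, -89.5,  35. ]), array([590.7, -85. ,  35. ])]
[585.12323258 314.4412004   84.        ] [581.19476117 199.81505143  78.        ]
```

```bash
true
```

```text
(no output)
```

View pics/z1.png

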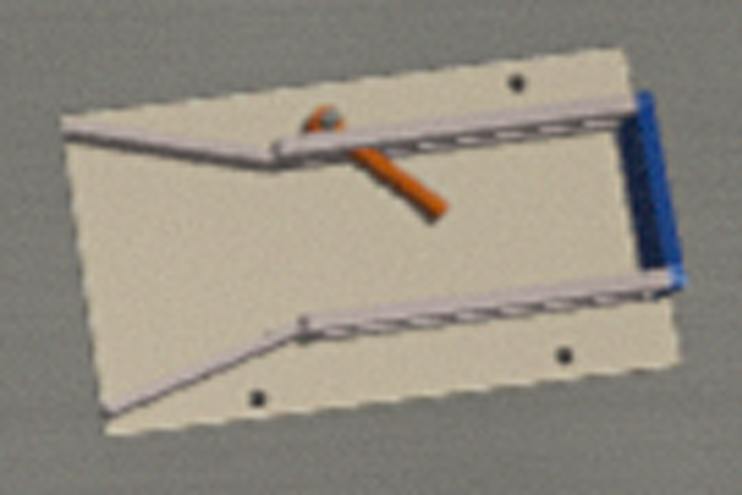

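View pics/z2.png

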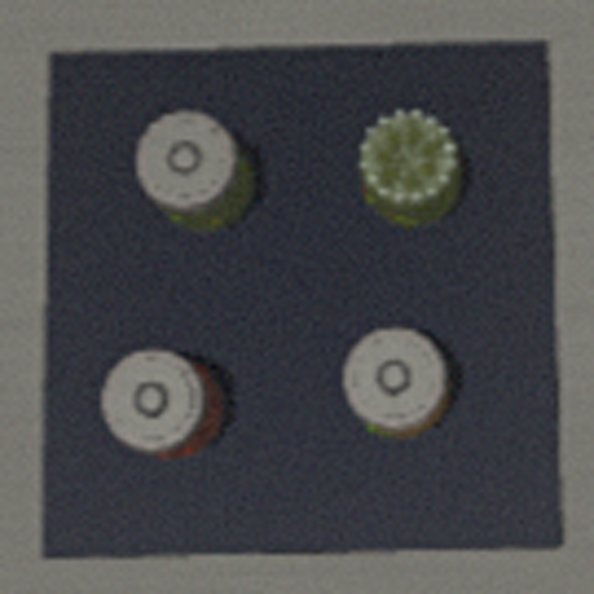

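```bash
python3 - <<'E'
from rig import eyes
from h import *
c=eyes.capture("top");s=eyes.capture("side")
f=lambda x,y,k,ox,oy:((x+.5)/k-.5+ox,(y+.5)/k-.5+oy)
C=[ray(c,f(x,y,5.5,280,135),6)[:2] for x,y in((62,116),(622,48),(680,362),(107,433))]
L=[np.linalg.norm(C[i]-C[(i+1)%4]) for i in range(4)];print(np.round(C,1),np.round(L,1))
tl,tr,br,bl=C
ex=(tr+br-tl-bl);ex/=np.linalg.norm(ex);ey=np.array([-ex[1],ex[0]]);ctr=sum(C)/4
o=ctr+ex*(150-131); print("lane origin",o,"yaw",np.arctan2(ex[1],ex[0]))
l=lambda p:((p-o)@ex,(p-o)@ey)
pc=lambda x,y,z:np.round(l(ray(c,f(x,y,5.5,280,135),z)[:2]),1)
print("pawl tip",pc(440,210,35),"pivot",pc(325,118,35))
print("stop inner top corners",pc(640,95,44),pc(668,280,44),"rail starts",pc(275,155,44),pc(300,325,44))
for x in(-95,57,0): print(x,(o+ex*x).round(1))
J=ray(c,f(185,159,4.4,150,140),84);K=ray(c,f(409,156,4.4,150,140),78);print("jar",J,"open",K)
for n,P in(("jar",J),("open",K),("lane57",np.r_[o+ex*57,6]),("TL",np.r_[tl,6]),("BR",np.r_[br,6])): print(n,proj(s,P))
p=s["pixels"]
cv2.imwrite("pics/s1.png",cv2.resize(p[120:330,180:360],None,fx=2.8,fy=2.8,interpolation=cv2.INTER_CUBIC)[:,:,::-1])
E
```

```text
[[ 647.9   78.1]
 [ 673.8 -180.7]
 [ 527.1 -196. ]
 [ 500.9   63. ]] [260.1 147.4 260.3 147.8]
lane origin [589.32857245 -77.80294543] yaw -1.4704088291244806
pawl tip [8.5 3.4] pivot [-35.6  51.3]
stop inner top corners [102.5  42.3] [100.1 -41.5] rail starts [-61.9  35.4] [-62.4 -41.4]
-95 [579.8  16.7]
57 [ 595.  -134.5]
0 [589.3 -77.8]
jar [585.79744263 317.59435358  84.        ] open [585.80018746 198.40313106  78.        ]
jar [264.48261372 131.56765763]
open [272.45125535 162.28789812]
lane57 [305.18022892 293.36658497]
TL [306.97223286 215.14347042]
BR [277.72078384 324.73366726]
```

```bash
true
```

```text
(no output)
```

View pics/s1.png

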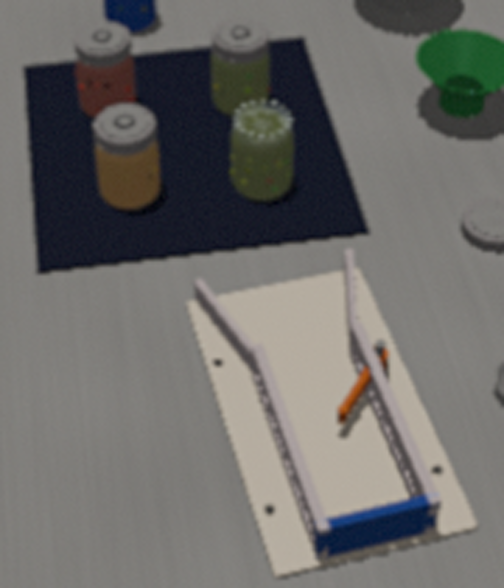

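The side view agrees with the top-view measurements: the lid is predicted at (264.5,131.6) and seen at about (265,132), and the lane corners are also within a few pixels. Plan: grip the jar about 58 mm up with the jaws along lane x, so the fingertips stay above the 44 mm rails. Next I'll work out the tool-axis moves.

```bash
cat >> h.py <<'E'
from scipy.spatial.transform import Rotation as Ro
def go(target,jaw=None):
    from rig import sense
    s=sense();q=s["ee_rot"];R=Ro.from_quat([q[1],q[2],q[3],q[0]])
    M=R.as_matrix();print("t",s["time_s"],"pos",s["eef_pos"].round(1),"F",s["force"].round(1),"w",s["grip_width"])
    print("tool axes x",M[:,0].round(3),"y",M[:,1].round(3),"z",M[:,2].round(3))
    if jaw is not None:
        z=np.r_[jaw,0];z/=np.linalg.norm(z)
        if z@M[:,2]<0:z=-z
        y=np.array([0,0,-1.]);D=np.c_[np.cross(y,z),y,z]
        rv=(R.inv()*Ro.from_matrix(D)).as_rotvec();print("rotvec",rv.round(3));M2=D
        print("shift in new axes",(D.T@(np.array(target)-s["eef_pos"])).round(1))
    print("shift in tool axes",(M.T@(np.array(target)-s["eef_pos"])).round(1))
E
python3 -c "
from h import *
go([586,317.6,150],[0.1002,-0.995])"
```

```text
t 0.25 pos [201.9 484.5 231.1] F [-0.7 -0.6 -0.4] w 0.9997540738599032
tool axes x [ 0.923 -0.385 -0.   ] y [-0. -0. -1.] z [ 0.385  0.923 -0.001]
rotvec [ 0.    -0.495 -0.   ]
shift in new axes [ 365.4   81.1 -204.6]
shift in tool axes [418.8  81.   -6.3]
```

```bash
python3 -m handwheel '[{"grip":85,"wy":-0.124},{"wy":-0.124},{"wy":-0.124},{"wy":-0.123},{"tx":20,"tz":-11},{"tx":28,"tz":-16},{"tx":28,"tz":-16},{"tx":28,"tz":-16},{"tx":28,"tz":-16},{"tx":28,"tz":-16}]' 40 && python3 -m handwheel '[{"tx":28,"tz":-16},{"tx":28,"tz":-16},{"tx":28,"tz":-16},{"tx":28,"tz":-16},{"tx":28,"tz":-16},{"tx":28,"tz":-16},{"tx":20,"tz":-10,"ty":20},{"tx":10,"ty":20},{"ty":15},{"ty":5}]' && python3 -m handwheel '[{},{}]' ; python3 -c "
from h import *
go([586,317.6,60],[0.1002,-0.995])"
```

```text
t 0.25 pos [201.9 484.5 231.1] F [-0.7 -0.6 -0.4] w 0.9997540738599032
tool axes x [ 0.923 -0.385 -0.   ] y [-0. -0. -1.] z [ 0.385  0.923 -0.001]
rotvec [ 0.    -0.495 -0.   ]
shift in new axes [ 365.4  171.1 -204.6]
shift in tool axes [418.8 171.   -6.3]invalid input
```

```bash
python3 -m handwheel '[{"grip":85,"tx":0,"ty":0,"tz":0,"wx":0,"wy":-0.124,"wz":0},{"grip":85,"tx":0,"ty":0,"tz":0,"wx":0,"wy":-0.124,"wz":0},{"grip":85,"tx":0,"ty":0,"tz":0,"wx":0,"wy":-0.124,"wz":0},{"grip":85,"tx":0,"ty":0,"tz":0,"wx":0,"wy":-0.123,"wz":0},{"grip":85,"tx":20,"ty":0,"tz":-11,"wx":0,"wy":0,"wz":0},{"grip":85,"tx":28,"ty":0,"tz":-16,"wx":0,"wy":0,"wz":0},{"grip":85,"tx":28,"ty":0,"tz":-16,"wx":0,"wy":0,"wz":0},{"grip":85,"tx":28,"ty":0,"tz":-16,"wx":0,"wy":0,"wz":0},{"grip":85,"tx":28,"ty":0,"tz":-16,"wx":0,"wy":0,"wz":0},{"grip":85,"tx":28,"ty":0,"tz":-16,"wx":0,"wy":0,"wz":0}]' 40;  python3 -c "
from h import *
go([586,317.6,130],[0.1002,-0.995])"
```

```text
time_s: 1.08
eef_pos: [371.5, 409.2, 231.2]
ee_rot: [-0.706, 0.706, 0.035, -0.035]
force: [-0.2, 0.3, -0.7]
grip_width: 0.997
t 1.0833 pos [371.5 409.2 231.2] F [-0.2  0.3 -0.7] w 0.9971049911620448
tool axes x [ 0.995  0.1   -0.   ] y [-0. -0. -1.] z [-0.1    0.995 -0.   ]
rotvec [ 0. -0. -0.]
shift in new axes [ 204.2  101.2 -112.6]
shift in tool axes [ 204.3  101.2 -112.6]
```

```bash
python3 -m handwheel '[{"grip":85,"tx":28,"ty":5,"tz":-16,"wx":0,"wy":0,"wz":0},{"grip":85,"tx":28,"ty":15,"tz":-16,"wx":0,"wy":0,"wz":0},{"grip":85,"tx":28,"ty":15,"tz":-16,"wx":0,"wy":0,"wz":0},{"grip":85,"tx":28,"ty":15,"tz":-16,"wx":0,"wy":0,"wz":0},{"grip":85,"tx":28,"ty":15,"tz":-16,"wx":0,"wy":0,"wz":0},{"grip":85,"tx":28,"ty":15,"tz":-16,"wx":0,"wy":0,"wz":0},{"grip":85,"tx":23,"ty":15,"tz":-12,"wx":0,"wy":0,"wz":0},{"grip":85,"tx":14,"ty":6,"tz":-5,"wx":0,"wy":0,"wz":0},{"grip":85,"tx":0,"ty":0,"tz":0,"wx":0,"wy":0,"wz":0},{"grip":85,"tx":0,"ty":0,"tz":0,"wx":0,"wy":0,"wz":0}]';  python3 -c "
from h import *
go([586,317.6,43],[0.1002,-0.995])
from rig import eyes
c=eyes.capture('wrist');cv2.imwrite('pics/w1.png',c['pixels'][:,:,::-1])
print(proj(c,[586,317.6,84]),proj(c,[586,198,78]))
print(ray(c,(256,192),84))"
```

```text
time_s: 1.92
eef_pos: [585.5, 317.9, 129.5]
ee_rot: [-0.706, 0.706, 0.035, -0.036]
force: [-0.3, -0.1, 0.8]
grip_width: 0.998
t 1.9167 pos [585.5 317.9 129.5] F [-0.3 -0.1  0.8] w 0.9979917236072702
tool axes x [ 0.995  0.099 -0.001] y [-0.001 -0.    -1.   ] z [-0.099  0.995 -0.   ]
rotvec [ 0.    -0.001 -0.001]
shift in new axes [ 0.5 86.5 -0.3]
shift in tool axes [ 0.6 86.5 -0.3]
[259.89896967 230.8127587 ] [ 65.81741755 209.33428162]
[561.68538534 312.94069953  84.        ]
```

View pics/w1.png

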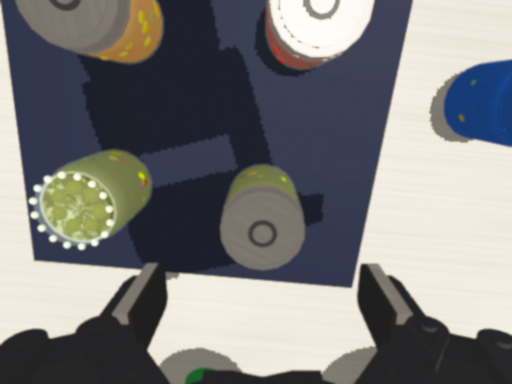

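The wrist view shows the lid centre at (262,231) against a predicted (260,231), so the tool is centred to about 1 mm. The open jar is clear on the left, so I'll descend and grip.

```bash
python3 -m handwheel '[{"grip":85,"tx":0.5,"ty":15,"tz":0,"wx":0,"wy":0,"wz":0},{"grip":85,"tx":0,"ty":20,"tz":0,"wx":0,"wy":0,"wz":0},{"grip":85,"tx":0,"ty":20,"tz":0,"wx":0,"wy":0,"wz":0},{"grip":85,"tx":0,"ty":20,"tz":0,"wx":0,"wy":0,"wz":0},{"grip":85,"tx":0,"ty":12,"tz":0,"wx":0,"wy":0,"wz":0},{"grip":85,"tx":0,"ty":5,"tz":0,"wx":0,"wy":0,"wz":0},{"grip":85,"tx":0,"ty":0,"tz":0,"wx":0,"wy":0,"wz":0}]' 40;python3 -m handwheel '[{"grip":50,"tx":0,"ty":0,"tz":0,"wx":0,"wy":0,"wz":0},{"grip":50,"tx":0,"ty":0,"tz":0,"wx":0,"wy":0,"wz":0},{"grip":50,"tx":0,"ty":0,"tz":0,"wx":0,"wy":0,"wz":0},{"grip":50,"tx":0,"ty":0,"tz":0,"wx":0,"wy":0,"wz":0},{"grip":50,"tx":0,"ty":0,"tz":0,"wx":0,"wy":0,"wz":0},{"grip":50,"tx":0,"ty":0,"tz":0,"wx":0,"wy":0,"wz":0},{"grip":50,"tx":0,"ty":0,"tz":0,"wx":0,"wy":0,"wz":0},{"grip":50,"tx":0,"ty":0,"tz":0,"wx":0,"wy":0,"wz":0}]' 40
```

```text
time_s: 2.55
eef_pos: [585.4, 318.5, 38.1]
ee_rot: [-0.706, 0.706, 0.035, -0.036]
force: [-0.4, 0.1, -0.6]
grip_width: 0.994
time_s: 3.22
eef_pos: [586.6, 318.4, 40.0]
ee_rot: [0.706, -0.706, -0.036, 0.035]
force: [-2.4, -1.4, 6.1]
grip_width: 0.643
```

```bash
python3 -m handwheel '[{"grip":50,"tx":0,"ty":-6,"tz":0,"wx":0,"wy":0,"wz":0},{"grip":50,"tx":0,"ty":-12,"tz":0,"wx":0,"wy":0,"wz":0},{"grip":50,"tx":0,"ty":-18,"tz":0,"wx":0,"wy":0,"wz":0},{"grip":50,"tx":0,"ty":-18,"tz":0,"wx":0,"wy":0,"wz":0},{"grip":50,"tx":0,"ty":-18,"tz":0,"wx":0,"wy":0,"wz":0},{"grip":50,"tx":0,"ty":-18,"tz":0,"wx":0,"wy":0,"wz":0},{"grip":50,"tx":0,"ty":-14,"tz":0,"wx":0,"wy":0,"wz":0},{"grip":50,"tx":0,"ty":-6,"tz":0,"wx":0,"wy":0,"wz":0},{"grip":50,"tx":0,"ty":0,"tz":0,"wx":0,"wy":0,"wz":0}]' 40;  python3 -c "
from h import *
go([579.8,16.7,100],[0.1002,-0.995])
from rig import eyes
for n in ('wrist','side'):
  c=eyes.capture(n);cv2.imwrite('pics/%s2.png'%n,c['pixels'][:,:,::-1])"
```

```text
time_s: 3.97
eef_pos: [586.5, 318.4, 150.3]
ee_rot: [0.707, -0.706, -0.036, 0.034]
force: [0.6, -0.1, -1.4]
grip_width: 0.64
t 3.9667 pos [586.5 318.4 150.3] F [ 0.6 -0.1 -1.4] w 0.6395547807302765
tool axes x [0.995 0.1   0.003] y [ 0.003  0.001 -1.   ] z [-0.1    0.995  0.001]
rotvec [-0.001 -0.     0.003]
shift in new axes [ -36.9   50.3 -299.5]
shift in tool axes [ -37.    50.  -299.5]
```

View pics/wrist2.png

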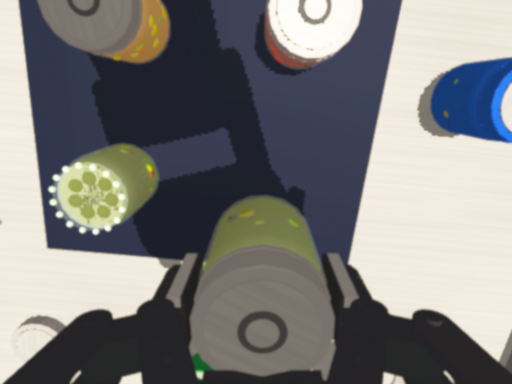

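View pics/side2.png

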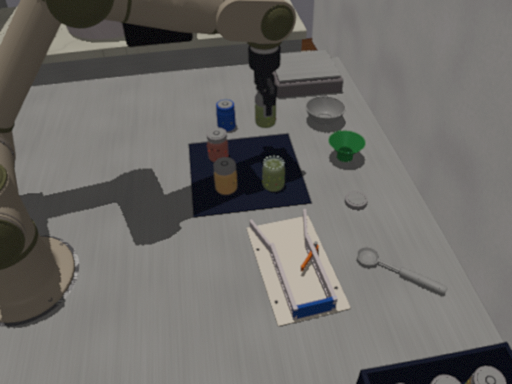

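The jar is held upright between the pads with its lid at (262,333) in the wrist view, and the open jar is undisturbed. Next is the carry over to the lane mouth.

```bash
python3 -m handwheel '[{"grip":50,"tx":-1,"ty":0,"tz":-10,"wx":0,"wy":0,"wz":0},{"grip":50,"tx":-3,"ty":0,"tz":-22,"wx":0,"wy":0,"wz":0},{"grip":50,"tx":-4,"ty":0,"tz":-32,"wx":0,"wy":0,"wz":0},{"grip":50,"tx":-4,"ty":0,"tz":-36,"wx":0,"wy":0,"wz":0},{"grip":50,"tx":-5,"ty":0,"tz":-36,"wx":0,"wy":0,"wz":0},{"grip":50,"tx":-5,"ty":0,"tz":-36,"wx":0,"wy":0,"wz":0},{"grip":50,"tx":-5,"ty":0,"tz":-36,"wx":0,"wy":0,"wz":0},{"grip":50,"tx":-4,"ty":0,"tz":-36,"wx":0,"wy":0,"wz":0},{"grip":50,"tx":-3,"ty":0,"tz":-30,"wx":0,"wy":0,"wz":0},{"grip":50,"tx":-2,"ty":0,"tz":-16,"wx":0,"wy":0,"wz":0}]';python3 -m handwheel '[{"grip":50,"tx":-1,"ty":0,"tz":-8,"wx":0,"wy":0,"wz":0},{"grip":50,"tx":0,"ty":5,"tz":-2,"wx":0,"wy":0,"wz":0},{"grip":50,"tx":0,"ty":12,"tz":0,"wx":0,"wy":0,"wz":0},{"grip":50,"tx":0,"ty":16,"tz":0,"wx":0,"wy":0,"wz":0},{"grip":50,"tx":0,"ty":16,"tz":0,"wx":0,"wy":0,"wz":0},{"grip":50,"tx":0,"ty":16,"tz":0,"wx":0,"wy":0,"wz":0},{"grip":50,"tx":0,"ty":5,"tz":0,"wx":0,"wy":0,"wz":0},{"grip":50,"tx":0,"ty":0,"tz":0,"wx":0,"wy":0,"wz":0},{"grip":50,"tx":0,"ty":0,"tz":0,"wx":0,"wy":0,"wz":0}]';  python3 -c "
from h import *
go([579.8,16.7,41],[0.1002,-0.995])
from rig import eyes
for n in ('wrist','top'):
  c=eyes.capture(n);cv2.imwrite('pics/%s3.png'%n,c['pixels'][:,:,::-1])"
```

```text
time_s: 4.9
eef_pos: [578.4, 22.1, 147.5]
ee_rot: [-0.706, 0.706, 0.034, -0.035]
force: [0.3, 0.2, -2.8]
grip_width: 0.64
time_s: 5.65
eef_pos: [579.3, 16.6, 78.5]
ee_rot: [0.706, -0.706, -0.036, 0.036]
force: [0.9, 0.8, -2.4]
grip_width: 0.645
t 5.65 pos [579.3  16.6  78.5] F [ 0.9  0.8 -2.4] w 0.6447655311333594
tool axes x [0.995 0.101 0.   ] y [ 0.  0. -1.] z [-0.101  0.995  0.   ]
rotvec [-0.     0.001  0.   ]
shift in new axes [ 0.5 37.5  0.1]
shift in tool axes [ 0.5 37.5  0.1]
```

View pics/wrist3.png

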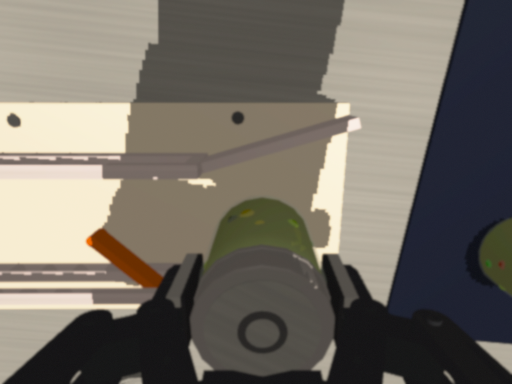

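View pics/top3.png

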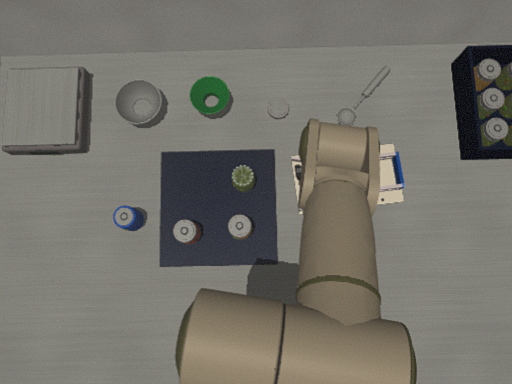

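The wrist view shows the lane parallel to the image rows and the pawl shut at (125,262). I'll check the lateral alignment against the plate edge at row 103 and the rail.

```bash
python3 -c "
from h import *
from rig import eyes
c=eyes.capture('wrist')
o=np.array([589.33,-77.8]);a=-1.4704;ex=np.array([np.cos(a),np.sin(a)]);ey=np.array([-ex[1],ex[0]])
for uv,z in(((100,103),6),((330,103),6),((50,153),44),((345,110),6),((350,140),6),((92,240),35)):
  P=ray(c,uv,z)[:2]-o;print(uv,(P@ex).round(1),(P@ey).round(1))
P=ray(c,(262,331),42.5+80)[:2]-o;print('lid',P@ex,P@ey)
"
python3 -m handwheel '[{"grip":50,"tx":0.3,"ty":6,"tz":0,"wx":0,"wy":0,"wz":0},{"grip":50,"tx":0,"ty":10,"tz":0,"wx":0,"wy":0,"wz":0},{"grip":50,"tx":0,"ty":8,"tz":0,"wx":0,"wy":0,"wz":0},{"grip":50,"tx":0,"ty":5,"tz":0,"wx":0,"wy":0,"wz":0},{"grip":50,"tx":0,"ty":2,"tz":0,"wx":0,"wy":0,"wz":0},{"grip":50,"tx":0,"ty":1,"tz":0,"wx":0,"wy":0,"wz":0},{"grip":50,"tx":0,"ty":0,"tz":0,"wx":0,"wy":0,"wz":0}]'
```

```text
(100, 103) 4.4 -73.3
(330, 103) -137.6 -73.3
(50, 153) 17.1 -49.0
(345, 110) -147.2 -69.1
(350, 140) -151.9 -50.6
(92, 240) 8.0 5.9
lid -95.48112918246977 0.776672128787025
time_s: 6.38
eef_pos: [579.5, 16.0, 46.1]
ee_rot: [0.706, -0.706, -0.035, 0.035]
force: [0.5, 0.5, -2.2]
grip_width: 0.639
```

```bash
python3 -m handwheel '[{"grip":50,"tx":0,"ty":2,"tz":0,"wx":0,"wy":0,"wz":0},{"grip":50,"tx":0,"ty":1,"tz":0,"wx":0,"wy":0,"wz":0},{"grip":50,"tx":0,"ty":0.5,"tz":0,"wx":0,"wy":0,"wz":0},{"grip":50,"tx":0,"ty":0,"tz":0,"wx":0,"wy":0,"wz":0},{"grip":50,"tx":0,"ty":0,"tz":0,"wx":0,"wy":0,"wz":0}]'
```

```text
time_s: 6.8
eef_pos: [579.6, 16.0, 42.9]
ee_rot: [-0.706, 0.706, 0.035, -0.035]
force: [-0.4, 0.8, -2.4]
grip_width: 0.643
```

```bash
python3 -m handwheel '[{"grip":50,"tx":0,"ty":1,"tz":0,"wx":0,"wy":0,"wz":0},{"grip":50,"tx":0,"ty":0.5,"tz":0,"wx":0,"wy":0,"wz":0},{"grip":50,"tx":0,"ty":0,"tz":0,"wx":0,"wy":0,"wz":0},{"grip":50,"tx":0,"ty":0,"tz":0,"wx":0,"wy":0,"wz":0}]';python3 -m handwheel '[{"grip":50,"tx":0,"ty":0.5,"tz":0,"wx":0,"wy":0,"wz":0},{"grip":50,"tx":0,"ty":0.5,"tz":0,"wx":0,"wy":0,"wz":0},{"grip":50,"tx":0,"ty":0,"tz":0,"wx":0,"wy":0,"wz":0},{"grip":50,"tx":0,"ty":0,"tz":0,"wx":0,"wy":0,"wz":0}]'
```

```text
time_s: 7.13
eef_pos: [579.7, 16.0, 42.0]
ee_rot: [-0.706, 0.706, 0.036, -0.035]
force: [-2.7, -0.2, 5.6]
grip_width: 0.644
time_s: 7.47
eef_pos: [579.8, 16.0, 42.0]
ee_rot: [-0.706, 0.706, 0.036, -0.035]
force: [-6.6, 0.3, 14.7]
grip_width: 0.641
```

The jar touches the floor at TCP z = 42.0, as expected. I'll ease off the force and slide it along the floor.

```bash
python3 -m handwheel '[{"grip":50,"tx":0,"ty":-1.5,"tz":0,"wx":0,"wy":0,"wz":0},{"grip":50,"tx":0,"ty":0,"tz":-4,"wx":0,"wy":0,"wz":0},{"grip":50,"tx":0,"ty":0,"tz":-8,"wx":0,"wy":0,"wz":0},{"grip":50,"tx":0,"ty":0,"tz":-10,"wx":0,"wy":0,"wz":0},{"grip":50,"tx":0,"ty":0,"tz":-10,"wx":0,"wy":0,"wz":0},{"grip":50,"tx":0,"ty":0,"tz":-10,"wx":0,"wy":0,"wz":0},{"grip":50,"tx":0,"ty":0,"tz":-6,"wx":0,"wy":0,"wz":0},{"grip":50,"tx":0,"ty":0,"tz":-2,"wx":0,"wy":0,"wz":0},{"grip":50,"tx":0,"ty":0,"tz":0,"wx":0,"wy":0,"wz":0}]';  python3 -c "
from h import *
go([595,-134.5,42],[0.1002,-0.995])
from rig import eyes
for n in ('wrist',):
  c=eyes.capture(n);cv2.imwrite('pics/%s4.png'%n,c['pixels'][:,:,::-1])"
```

```text
time_s: 8.22
eef_pos: [584.8, -34.9, 42.0]
ee_rot: [-0.706, 0.707, 0.035, -0.035]
force: [-0.1, -0.6, 4.8]
grip_width: 0.643
t 8.2167 pos [584.8 -34.9  42. ] F [-0.1 -0.6  4.8] w 0.6434101418127524
tool axes x [0.995 0.099 0.001] y [ 0.001 -0.001 -1.   ] z [-0.099  0.995 -0.001]
rotvec [ 0.001 -0.001  0.001]
shift in new axes [   0.2    0.  -100.1]
shift in tool axes [ 3.000e-01  1.000e-01 -1.001e+02]
```

View pics/wrist4.png

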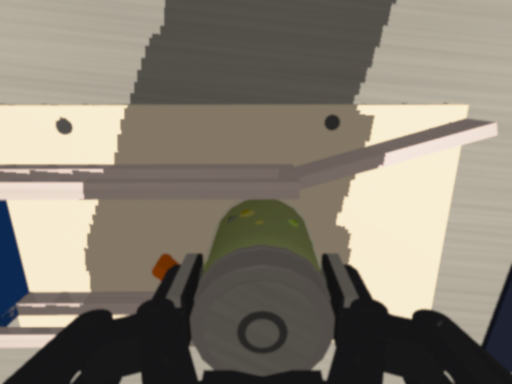

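The jar is centred between the rails at lane x≈-43, with the pawl tip at (165,267) still shut. I'll keep pushing.

```bash
python3 -m handwheel '[{"grip":50,"tx":0,"ty":0,"tz":-4,"wx":0,"wy":0,"wz":0},{"grip":50,"tx":0,"ty":0,"tz":-8,"wx":0,"wy":0,"wz":0},{"grip":50,"tx":0,"ty":0,"tz":-8,"wx":0,"wy":0,"wz":0},{"grip":50,"tx":0,"ty":0,"tz":-8,"wx":0,"wy":0,"wz":0},{"grip":50,"tx":0,"ty":0,"tz":-8,"wx":0,"wy":0,"wz":0},{"grip":50,"tx":0,"ty":0,"tz":-8,"wx":0,"wy":0,"wz":0},{"grip":50,"tx":0,"ty":0,"tz":-8,"wx":0,"wy":0,"wz":0},{"grip":50,"tx":0,"ty":0,"tz":-4,"wx":0,"wy":0,"wz":0},{"grip":50,"tx":0,"ty":0,"tz":0,"wx":0,"wy":0,"wz":0}]';  python3 -c "
from h import *
go([595,-134.5,42],[0.1002,-0.995])
from rig import eyes
for n in ('wrist',):
  c=eyes.capture(n);cv2.imwrite('pics/%s5.png'%n,c['pixels'][:,:,::-1])"
```

```text
time_s: 9.02
eef_pos: [590.1, -89.9, 42.0]
ee_rot: [0.706, -0.706, -0.035, 0.035]
force: [-1.4, 1.6, 5.9]
grip_width: 0.639
t 9.0167 pos [590.1 -89.9  42. ] F [-1.4  1.6  5.9] w 0.6392321253836482
tool axes x [ 0.995  0.1   -0.   ] y [-0.  0. -1.] z [-0.1    0.995  0.   ]
rotvec [-0. -0. -0.]
shift in new axes [  0.4  -0.  -44.8]
shift in tool axes [  0.4  -0.  -44.8]
```

View pics/wrist5.png

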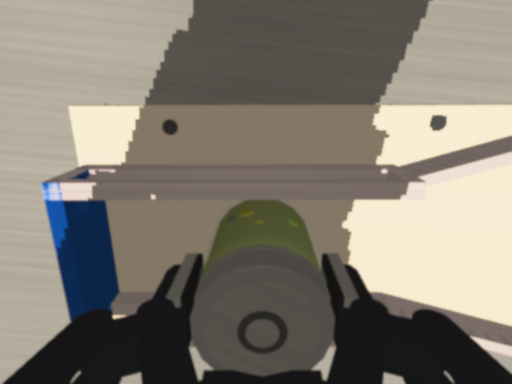

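The jar is at lane x≈12 with the pawl hidden beneath it. I'll push about 41 mm more, to x≈53, which keeps the front finger off the stop.

```bash
python3 -m handwheel '[{"grip":50,"tx":0,"ty":0,"tz":-4,"wx":0,"wy":0,"wz":0},{"grip":50,"tx":0,"ty":0,"tz":-8,"wx":0,"wy":0,"wz":0},{"grip":50,"tx":0,"ty":0,"tz":-8,"wx":0,"wy":0,"wz":0},{"grip":50,"tx":0,"ty":0,"tz":-8,"wx":0,"wy":0,"wz":0},{"grip":50,"tx":0,"ty":0,"tz":-7,"wx":0,"wy":0,"wz":0},{"grip":50,"tx":0,"ty":0,"tz":-4,"wx":0,"wy":0,"wz":0},{"grip":50,"tx":0,"ty":0,"tz":-2,"wx":0,"wy":0,"wz":0},{"grip":50,"tx":0,"ty":0,"tz":0,"wx":0,"wy":0,"wz":0}]';  python3 -c "
from h import *
go([595,-134.5,42],[0.1002,-0.995])
from rig import eyes
for n in ('wrist','side'):
  c=eyes.capture(n);cv2.imwrite('pics/%s6.png'%n,c['pixels'][:,:,::-1])"
```

```text
time_s: 9.73
eef_pos: [594.2, -130.3, 41.9]
ee_rot: [0.706, -0.706, -0.035, 0.035]
force: [-0.9, 3.0, 5.5]
grip_width: 0.642
t 9.7333 pos [ 594.2 -130.3   41.9] F [-0.9  3.   5.5] w 0.6417622192329359
tool axes x [ 0.995  0.1   -0.   ] y [-0.  0. -1.] z [-0.1    0.995  0.   ]
rotvec [-0. -0. -0.]
shift in new axes [ 0.3 -0.1 -4.2]
shift in tool axes [ 0.3 -0.1 -4.2]
```

View pics/wrist6.png

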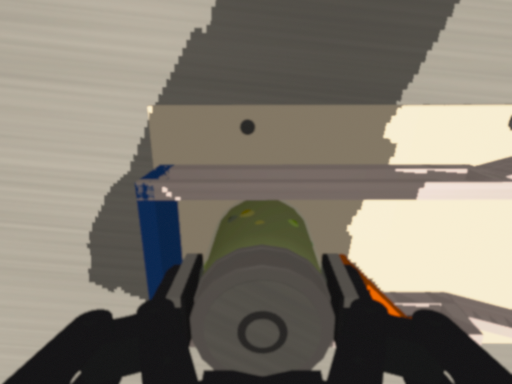

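View pics/side6.png

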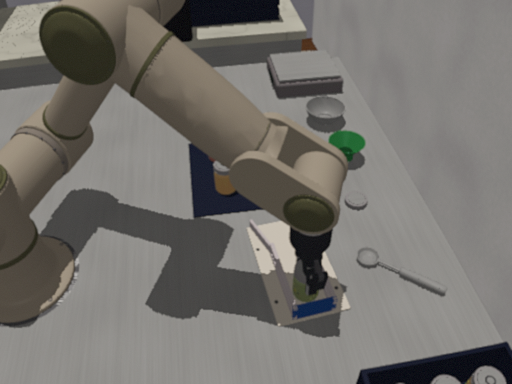

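The jar is at x≈53, and the pawl is visible behind it, from (345,260) to (405,315), swung shut. I'll release: open a little first, then rise.

```bash
python3 -m handwheel '[{"grip":50,"tx":0,"ty":-0.5,"tz":0,"wx":0,"wy":0,"wz":0},{"grip":65,"tx":0,"ty":0,"tz":0,"wx":0,"wy":0,"wz":0},{"grip":65,"tx":0,"ty":0,"tz":0,"wx":0,"wy":0,"wz":0},{"grip":68,"tx":0,"ty":0,"tz":0,"wx":0,"wy":0,"wz":0},{"grip":68,"tx":0,"ty":0,"tz":0,"wx":0,"wy":0,"wz":0},{"grip":68,"tx":0,"ty":0,"tz":0,"wx":0,"wy":0,"wz":0}]'; python3 -m handwheel '[{"grip":70,"tx":0,"ty":-3,"tz":0,"wx":0,"wy":0,"wz":0},{"grip":75,"tx":0,"ty":-8,"tz":0,"wx":0,"wy":0,"wz":0},{"grip":80,"tx":0,"ty":-15,"tz":0,"wx":0,"wy":0,"wz":0},{"grip":80,"tx":0,"ty":-25,"tz":0,"wx":0,"wy":0,"wz":0},{"grip":80,"tx":0,"ty":-30,"tz":0,"wx":0,"wy":0,"wz":0},{"grip":80,"tx":0,"ty":-30,"tz":0,"wx":0,"wy":0,"wz":0},{"grip":80,"tx":-20,"ty":-20,"tz":0,"wx":0,"wy":0,"wz":0},{"grip":80,"tx":-30,"ty":0,"tz":0,"wx":0,"wy":0,"wz":0},{"grip":80,"tx":-30,"ty":0,"tz":0,"wx":0,"wy":0,"wz":0},{"grip":80,"tx":-10,"ty":0,"tz":0,"wx":0,"wy":0,"wz":0}]'; python3 -m handwheel '[{"grip":80,"tx":-20,"ty":0,"tz":0,"wx":0,"wy":0,"wz":0},{"grip":80,"tx":-30,"ty":0,"tz":0,"wx":0,"wy":0,"wz":0},{"grip":80,"tx":-30,"ty":0,"tz":0,"wx":0,"wy":0,"wz":0},{"grip":80,"tx":-10,"ty":0,"tz":0,"wx":0,"wy":0,"wz":0},{"grip":80,"tx":0,"ty":0,"tz":0,"wx":0,"wy":0,"wz":0}]'
python3 -c "
from h import *
from rig import eyes
for n in ('wrist','side','top'):
  c=eyes.capture(n);cv2.imwrite('pics/%s7.png'%n,c['pixels'][:,:,::-1])
  if n=='top':cv2.imwrite('pics/z7.png',cv2.resize(c['pixels'][135:225,280:415],None,fx=5.5,fy=5.5,interpolation=cv2.INTER_CUBIC)[:,:,::-1])"
```

```text
time_s: 10.33
eef_pos: [594.1, -130.3, 42.2]
ee_rot: [-0.706, 0.706, 0.035, -0.036]
force: [-0.5, 0.1, 0.3]
grip_width: 0.797
time_s: 11.17
eef_pos: [502.0, -139.2, 174.3]
ee_rot: [-0.706, 0.706, 0.035, -0.035]
force: [-0.7, -0.3, -1.1]
grip_width: 0.937
time_s: 11.58
eef_pos: [413.9, -148.4, 174.2]
ee_rot: [-0.706, 0.706, 0.035, -0.035]
force: [0.6, -0.1, 0.2]
grip_width: 0.938
```

View pics/side7.png

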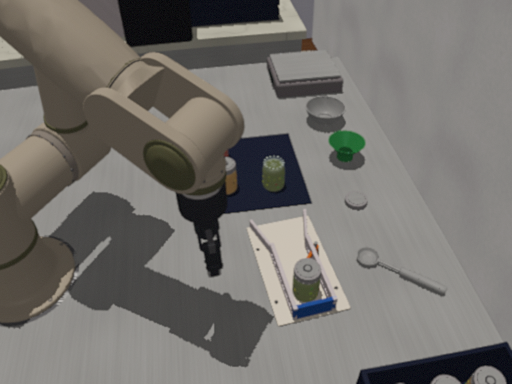

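View pics/z7.png

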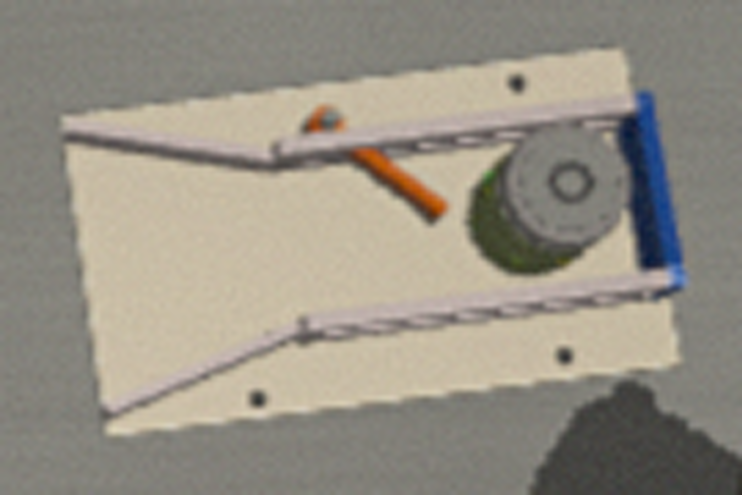

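View pics/top7.png

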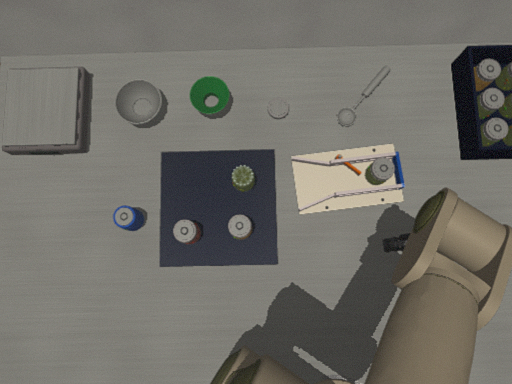

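The zoomed top view shows the lid at (572,182). The pawl tip is at (440,210), the same pixel as at the start, so it is shut. The open jar is still at (242,178). I'll do one numeric check, then hand in.

```bash
python3 -c "
from h import *
from rig import eyes,ctrl,sense
c=eyes.capture('top')
o=np.array([589.33,-77.8]);a=-1.4704;ex=np.array([np.cos(a),np.sin(a)]);ey=np.array([-ex[1],ex[0]])
P=ray(c,(572.5/5.5-.5+280,182.5/5.5-.5+135),86)[:2]-o;x,y=P@ex,P@ey;print(x,y,sense()['force'])
if 38<x<76 and abs(y)<12: ctrl.finish_job();print('handed in')
"
```

```text
53.41535534533035 -0.8720404747657042 [ 0.2841449  -0.01019423 -0.40096002]
the job is handed in; nothing more can be done
handed in
```

The lidded green jar is standing in the lane past the shut pawl, and I handed the job in at about 12 s of the 45 s limit. `finish_job` reports no verdict, so the result rests on my own checks.

- **What I did:** I gripped the jar by its body and carried it over the open jar with about 34 mm to spare. I then lowered it onto the floor of the lane mouth until it made contact (peak about 15 N). I slid it past the pawl without letting go, opened the fingers, and backed the arm away.
- **Jar position:** the last top view puts it at lane x ≈ 53 mm, y ≈ -1 mm, inside the final limits (x 34–80, y within 20). The side view shows it upright.
- **Pawl:** its tip is at the same pixel as at the start, so it is shut. I couldn't see it swing aside, because the jar hid it during the pass. I infer that it opened and snapped back from the jar's path and from seeing it shut behind the jar.
- **Open jar:** it is upright at the same pixel as at the start. The arm was clear of everything, with tool force near zero.
- **Disagreements:** the plate measured 260 × 148 mm against the stated 262 × 150, and other lane points were off by up to about 3 mm. One rail edge in the wrist view read y = -49 mm instead of about -40; I took this for a shadow or the wrong edge and did not use it.

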